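Push the seated figure through the drying lane's one-way flap

ROBOT

A 7-joint arm with a two-finger parallel gripper is mounted at the origin on the work surface. World frame = base frame: x ahead of the robot, y to its left, z up, the work surface at z = 0. Lengths are in m, angles in rad, forces in N, time in s.
With the tool pointing down it reaches from about 0.4 to 0.85 m from the base axis. Payload 10.4 kg.
Tool frame: the origin (TCP) lies at the very end of the fingers, on their centre line; the grasp point (between the pads) lies 19 mm behind it; z points along the fingers, y is the direction in which the jaws open and shut (so a half turn about z gives the same grasp; the last joint's range is limited). The gripper opens to 87 mm and grips with 3 to 60 N. Pads are 19 mm wide; open, the fingers measure 117 mm over their backs; the gripper's body (75 mm by 190 mm) begins 51 mm behind the grasp point.
Start: joints at [1.135, 0.332, -0.065, 1.46, 0.022, 1.35, -0.088], TCP at [0.251, -0.573, 0.223] pointing down, gripper open.
Joint ranges: [-2.6, 2.6], [-0.5, 2.12], [-1.47, 1.34], [0.16, 2.42], [-1.27, 4.41], [0.06, 2.06], [-2.6, 2.6]. Speed limits (rad/s): [2.22, 2.22, 2.79, 2.79, 3.14, 3.14, 3.14].

INTERFACE

Orientations are given as a unit quaternion [x, y, z, w].
In Python, from bench import r gives the robot as it stands.
- The arm moves only by the tool move_arm, never from a script. Its argument "deltas" is a list of rows, each a list of 5 numbers: the gripper's target within -1 to 1 (fully open at 1, half-way at 0, shut at -1), then the shift along the tool's x, y, z as a fraction of full scale, then the turn about the tool's z as a fraction of full scale. A call has 1 to 12 rows; each row shifts and turns the commanded pose from where the row before left it, along the tool's axes as they then stand; what a row does not reach is not made up. Full scale, the value 1, is 2.5 cm for a shift and 90 degrees for a turn. A row lasts 1/12 s, in which the tool goes at most 41.7 mm and 7.16 degrees, less where a joint would pass 70% of its speed; a pose out of reach is approached as far as the arm can. A call with a number of a shift or a turn outside -1 to 1 is refused whole. A call with a gripper value outside its range is refused whole. The fingers move at their own pace and stop on an object; "squeeze" is the grip in N (left out, the last holds). Time passes only in rows, so rows that do not move let the fingers close. It gives the time, the measured TCP pose, the force and the opening at its end, in the units of the state.
- r.read_state(): the state, without advancing time (a new reading comes with each control period).
- r.camera(name): name is "scene" or "top"; returns the picture (384x512x3 uint8, red, green, blue); there is no depth.
- r.camera_info(name): a dict with "K" (3x3 intrinsics, pixels), "k1" (the pictures are not rectified: a ray, as slopes to the right and down, at radius r is drawn at 1 + k1 r^2 times it, then the intrinsics apply), "R" (3x3) and "t" (3): a world point X has camera coordinates R X + t. Camera axes: x right, y down, z forward; pixel columns grow to the right and rows downward; lengths in m; the calibration is good to about 2 mm. A picture is of the moment at which its call begins. camera_info takes no time and is no camera call.
- r.close_job(): hands the job in, once; it reports no verdict.
Trained networks look in the newest picture that a camera, given by its name, has taken for a name from the list of things; names that differ only in an ending like _2 or _b are one class to them, and where a whole thing is asked for, a point or a joint stands for the part that bears it (a point fixed in the world has none). Each returns a list of dicts, best first, with "confidence" (0 to 1); they miss things now and then, are a little off and sometimes report something else, mostly with a low value. They report only what shows in the picture. A call takes as long as a camera call. They do not tell look-alikes from the thing itself.
- r.boxes_of(camera, label): "position" ([x, y, z] in m, in the coordinates of the camera as it stood for that picture, good to about 4 mm: the middle of the surface that is visible of it).
- r.tip_of(camera, label): "position" ([x, y, z] in m, in the coordinates of the camera as it stood for that picture, good to about 4 mm: a listed point, or the origin of a listed thing).
The state is a dict: "time": time; "joint_positions": joint angles; "joint_vel": joint speeds; "joint_torque": joint torques, N m; "ee_pos": TCP position; "eef_rot": TCP orientation; "ft_force": force on the tool from outside, world axes, zero at the start; "torque": the same for the moment, N m; "width": finger opening in m.
Only numpy, scipy, OpenCV 4.12 (cv2) and the standard library are available. Lean on these libraries where they do the work, as an engineer would, in place of code of your own. Each camera call takes 0.05 s, during which the arm holds its last target.

TASK

Pick up the little seated figure (not the vase), stand it in the open funnel mouth of the wooden lane in front of the shut flap, and let go of it. Then push it along the lane floor through the sprung flap until the flap snaps shut behind it, leaving the figure upright in the lane and the vase undisturbed.

Things in the scene. Friction and masses are not known exactly. Their poses are not given: they have to be found in the camera images.
- figure: Clay figure of a seated armless person on a round plywood plinth, 0.3 kg. Origin: centre of the plinth's underside, z up. Plinth 64 mm diameter, 24 mm high; crossed legs inside its outline up to 33 mm; round torso 27 to 30 mm thick from 33 to 58 mm height (grip it from above, any yaw); head 18 mm wide, top at 81 mm. Push it with shut fingers, low on the plinth's side.
- vase: Bystander: clay vase 44 mm wide on an identical round plinth (64 mm diameter, 24 mm high), 76 mm high in all. Origin: centre of the plinth's underside, z up. Leave it standing where it is.
- lane: Fixed wooden lane, open on top. Origin: at bench height, midway across at the flap; +x is the push direction, z up. Floor top 6 mm above origin, x -125 to 190 mm; walls to 36 mm high, 78 mm apart from x = -45 to the end wall at 180, flaring to 115 mm apart at the mouth (x = -125). Stand the figure at x = -75, y = 0. Flap posts at x = 0 reach 66 mm. Push the figure's centre to x = 115 mm.
- flap (a joint): Sprung flap across the lane: upright aluminium plate 73 mm long, top 56 mm above bench, hinged upright at the lane's x = 0, y = 39 mm. Rad: 0 shut, up to 1.57 swung towards lane +x; never the other way. Pushing a plinth through takes under 10 N. It shuts once the figure's centre is some 105 mm past it and the fingers, on which it may rest, are lifted straight up.
Not all that is in view belongs to the job. What is shaped like the figure but turquoise or yellow is not meant.

How it is judged:
By the outcome, as a careful person would: the job done as asked, in the order asked, and still so for the second after the job is handed in, with the robot touching nothing.
It also fails if it takes over 58 s, if anything falls off the work surface, if the arm or the gripper's body presses on something with over 40 N, if the wrist force passes 120 N, or if a joint passes its speed limit or range.

## Working session

There is one attempt and no reset: what is moved stays moved. The work goes in short steps, Python scripts to look and compute and a tool call to move; the robot and the scene stay as the last step left them, time stands still between calls to the robot, and variables do not carry over. Pictures are saved under pics/ and viewed, and the job is handed in when it is done.

Besides the shell and the picture viewer there is one more tool, called after "Emit:" by a JSON object that holds its "fn" and its "kwargs", one argument or row to a line. move_arm: Moves the arm, as the interface text tells. Shift numbers are shares of 2.5 cm and turn numbers shares of 90 degrees, none past 1 either way. Its arguments: {"type":"object","properties":{"deltas":{"type":"array","items":{"type":"array","items":{"type":"number"}}},"squeeze":{"type":"number"}},"required":["deltas"]}

```bash
ls; mkdir -p pics; python3 - <<'E'
from bench import r
import cv2
for c in ("scene","top"):
    im=r.camera(c); cv2.imwrite(f"pics/{c}0.png",im[:,:,::-1])
    i=r.camera_info(c); print(c,i)
s=r.read_state(); print(s['time'],s['ee_pos'],s['eef_rot'],s['width'])
E
```

```text
pics
scene {'K': array([[433.94765612,   0.        , 252.74617689],
       [  0.        , 433.94765612, 190.76109502],
       [  0.        ,   0.        ,   1.        ]]), 'k1': 0.0380771790775539, 'R': array([[ 0.04366948,  0.99904433,  0.0018421 ],
       [ 0.86826647, -0.03704083, -0.49471336],
       [-0.49417235,  0.02320331, -0.86905425]]), 't': array([ 0.05396894, -0.46571635,  1.38823758])}
top {'K': array([[374.31346094,   0.        , 256.15144454],
       [  0.        , 374.31346094, 193.83188084],
       [  0.        ,   0.        ,   1.        ]]), 'k1': -0.11899645165545233, 'R': array([[-0.01972276, -0.99969802,  0.01465878],
       [-0.98069001,  0.01649031, -0.19487222],
       [ 0.19457165, -0.01821914, -0.98071909]]), 't': array([-0.06104614,  0.56973601,  0.75464295])}
0.1 [ 0.25060154 -0.57218333  0.22182368] [ 9.78774069e-01  2.04941215e-01 -1.56598559e-04 -6.28466334e-04] 0.08712365570389329
```

View pics/scene0.png

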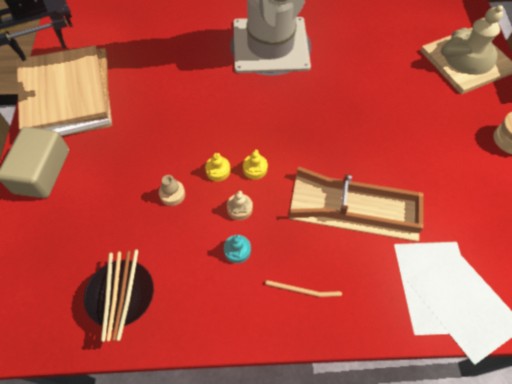

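View pics/top0.png

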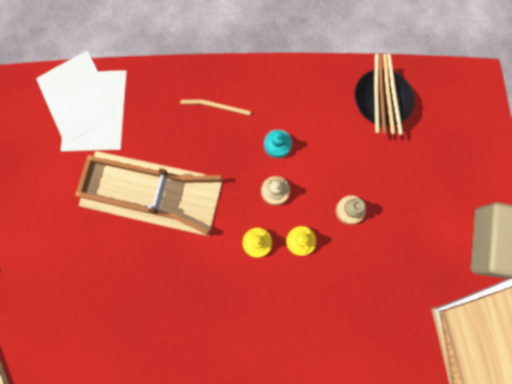

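```bash
cat > h.py <<'E'
import numpy as np, cv2
from bench import r
def w(cam,p):
    i=r.camera_info(cam); return i['R'].T@(np.array(p)-i['t'])
def proj(cam,X):
    i=r.camera_info(cam); c=i['R']@np.array(X,float)+i['t']; a,b=c[0]/c[2],c[1]/c[2]
    f=1+i['k1']*(a*a+b*b); K=i['K']; return np.array([K[0,0]*a*f+K[0,2],K[1,1]*b*f+K[1,2]])
def ray(cam,u,v,z):
    i=r.camera_info(cam); K=i['K']; d=np.array([(u-K[0,2])/K[0,0],(v-K[1,2])/K[1,1]]); s=d.copy()
    for _ in range(30): s=d/(1+i['k1']*(s@s))
    dr=i['R'].T@np.array([s[0],s[1],1]); o=-i['R'].T@i['t']
    return o+dr*(z-o[2])/dr[2]
E
python3 - <<'E'
from h import *
for c in ("scene","top"):
  for l in ("figure","vase","lane","flap"):
    for f in ("boxes_of","tip_of"):
      try:
        for d in getattr(r,f)(c,l): 
            X=w(c,d['position']); print(c,l,f,round(d['confidence'],2),X.round(4),proj(c,X).round())
      except Exception as e: print(c,l,f,e)
print(r.read_state()['time'])
E
```

```text
scene figure boxes_of 0.91 [ 0.4765 -0.0662  0.032 ] [256. 165.]
scene figure boxes_of 0.89 [ 0.478  -0.1651  0.0237] [218. 169.]
scene figure boxes_of 0.83 [ 0.5937 -0.1154  0.0283] [238. 207.]
scene figure boxes_of 0.76 [ 0.701  -0.1197  0.0274] [238. 248.]
scene figure boxes_of 0.51 [0.5757 0.1449 0.0515] [344. 192.]
scene figure tip_of 0.83 [ 0.6954 -0.12   -0.0031] [238. 251.]
scene figure tip_of 0.81 [ 0.4633 -0.0656 -0.0019] [256. 168.]
scene figure tip_of 0.66 [ 4.650e-01 -1.658e-01  2.000e-04] [218. 170.]
scene figure tip_of 0.55 [ 5.808e-01 -1.170e-01 -3.000e-04] [238. 208.]
scene vase boxes_of 0.89 [ 0.545  -0.282   0.0202] [172. 194.]
scene vase tip_of 0.56 [ 0.5318 -0.286  -0.0047] [172. 194.]
scene lane boxes_of 0.83 [0.5924 0.177  0.004 ] [355. 207.]
scene lane tip_of 0.65 [ 0.5815  0.1484 -0.0014] [342. 204.]
scene flap tip_of it knows: figure, lane, vase
top figure boxes_of 0.9 [ 0.4638 -0.0705  0.031 ] [256. 243.]
top figure boxes_of 0.75 [ 0.5824 -0.1122  0.0301] [274. 190.]
top figure boxes_of 0.74 [ 0.6901 -0.1262  0.0298] [279. 144.]
top figure boxes_of 0.7 [ 0.4629 -0.1649  0.0323] [300. 243.]
top figure tip_of 0.9 [ 0.4683 -0.0698  0.0013] [256. 242.]
top figure tip_of 0.74 [ 0.6993 -0.1243  0.0047] [277. 144.]
top figure tip_of 0.73 [ 0.4674 -0.1691  0.0027] [300. 241.]
top figure tip_of 0.6 [ 0.5873 -0.1146  0.0029] [274. 190.]
top vase boxes_of 0.86 [ 0.5349 -0.2797  0.0254] [348. 210.]
top vase tip_of 0.84 [ 0.5383 -0.2922  0.0008] [351. 210.]
top lane boxes_of 0.94 [0.5889 0.1725 0.0092] [150. 191.]
top lane tip_of 0.91 [0.5816 0.1395 0.0021] [165. 194.]
top flap boxes_of 0.46 [0.5792 0.1452 0.0417] [158. 192.]
top flap tip_of it knows: figure, lane, vase
0.8
```

The possible look-alikes, by scene pixel, are: clay figure (238,207), yellow ones (217,167) and (255,165), turquoise (237,248) and the vase (171,190). By the description I choose (238,207), and check it in a crop along with the lane.

```bash
python3 - <<'E'
from h import *
s=cv2.imread("pics/scene0.png"); t=cv2.imread("pics/top0.png")
a=cv2.resize(s[145:270,150:270],None,fx=4,fy=4,interpolation=cv2.INTER_CUBIC)
cv2.imwrite("pics/c1.png",a)
b=cv2.resize(t[140:245,65:235],None,fx=4.5,fy=4.5,interpolation=cv2.INTER_CUBIC)
cv2.imwrite("pics/c2.png",b)
b=cv2.resize(s[160:250,280:435],None,fx=5,fy=5,interpolation=cv2.INTER_CUBIC)
cv2.imwrite("pics/c3.png",b)
E
```

```text
(no output)
```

View pics/c1.png

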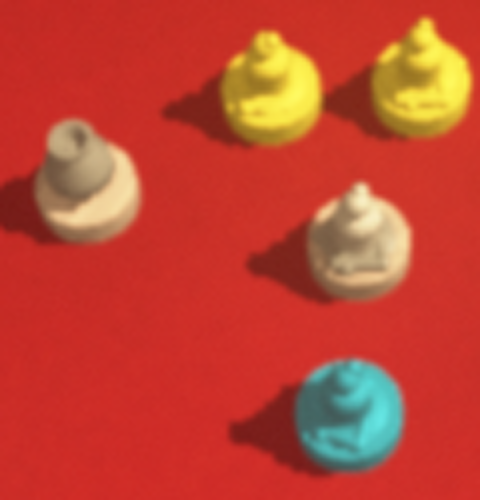

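View pics/c2.png

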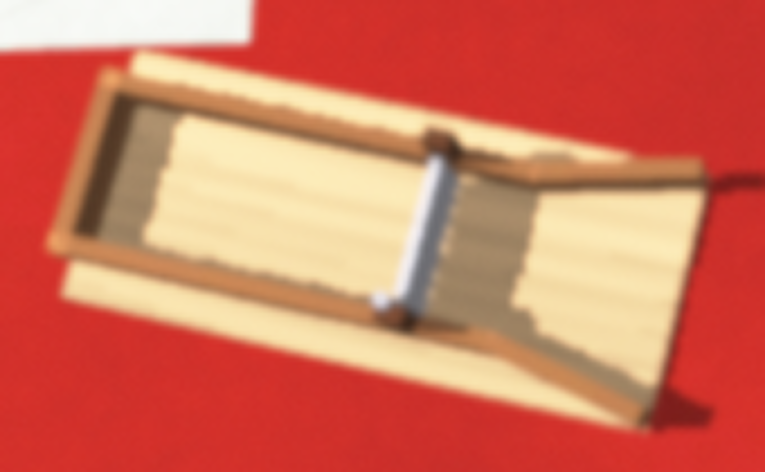

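View pics/c3.png

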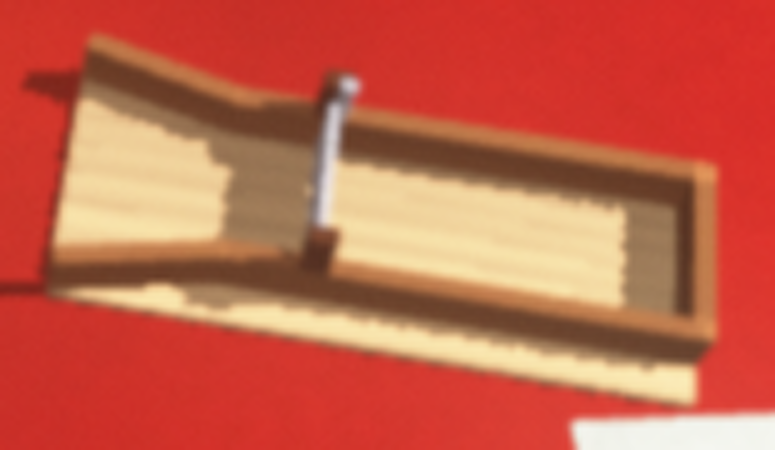

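The crop confirms that the clay figure with a head sits at c1 (358,240), and the vase with the open rim at (90,180). In c2 the lane's flap runs from (440,150) to (390,310), with the hinge at the bottom and the mouth to the right. Next I fit the lane pose from its corners.

```bash
cat > fit.py <<'E'
from h import *
from scipy.optimize import least_squares
# lane y>0 is bottom in top view, upper in scene view
P={'top':[((180,-39,36),(122,97)),((180,39,36),(77,240)),((-125,-57.5,36),(703,178)),((-125,57.5,36),(650,400)),((-45,-39,36),(530,180)),((-45,39,36),(500,333))],
'scene':[((180,39,36),(695,178)),((180,-39,36),(692,318)),((-125,57.5,36),(88,50)),((-125,-57.5,36),(50,250)),((-45,39,36),(240,105)),((-45,-39,36),(215,243))]}
S={'top':(4.5,65,140),'scene':(5,280,160)}
def tow(q,p):
    c,s=np.cos(q[2]),np.sin(q[2]); p=np.array(p)/1000
    return np.array([q[0]+c*p[0]-s*p[1],q[1]+s*p[0]+c*p[1],p[2]])
def res(q,cams=('top','scene')):
    o=[]
    for c in cams:
        k,a,b=S[c]
        for p,m in P[c]: o+=list(proj(c,tow(q,p))-(np.array(m)/k+[a,b]))
    return np.array(o)
if __name__=="__main__":
    for cams in (('top',),('scene',),('top','scene')):
        f=least_squares(res,[.58,.144,1.4],args=(cams,),loss='soft_l1'); print(cams,f.x.round(4),res(f.x,cams).reshape(-1,2).round(1).tolist())
    q=f.x
    for c in S:
        k,a,b=S[c]; im=cv2.imread(f"pics/c{2 if c=='top' else 3}.png")
        for sg in(1,-1):
            for z in (6,36):
                pts=[((proj(c,tow(q,(x,sg*y,z)))-[a,b])*k).astype(int) for x,y in((180,39),(-45,39),(-125,57.5))]
                cv2.polylines(im,[np.array(pts)],False,(255,0,0) if z==36 else (0,255,0),1)
        for p in((0,39,66),(0,-39,66),(0,39,56),(0,-34,56),(-75,0,6),(115,0,6)): cv2.circle(im,tuple(int(v) for v in (proj(c,tow(q,p))-[a,b])*k),4,(255,0,255),1)
        cv2.imwrite(f"pics/fit_{c}.png",im)
E
python3 fit.py
```

```text
('top',) [0.5785 0.1405 1.3489] [[-1.1, -0.5], [-0.7, 0.1], [-0.1, -0.3], [0.2, 0.6], [1.8, 0.1], [0.2, -0.2]]
('scene',) [0.5821 0.1457 1.3411] [[-0.3, 0.2], [0.4, 0.4], [-0.8, 0.1], [0.4, -0.6], [-0.7, 0.2], [1.0, -0.4]]
('top', 'scene') [0.5802 0.1432 1.346 ] [[-2.1, -1.5], [-1.7, -0.8], [-1.2, -0.8], [-1.1, -0.0], [0.7, -0.5], [-1.1, -0.9], [-1.5, -0.8], [-0.8, -0.6], [-2.0, -0.3], [-0.6, -1.0], [-1.9, -0.3], [-0.0, -0.9]]
```

View pics/fit_top.png

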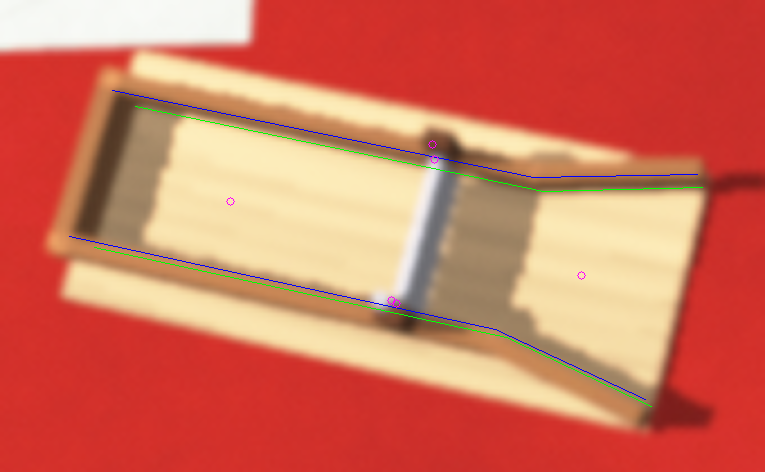

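View pics/fit_scene.png

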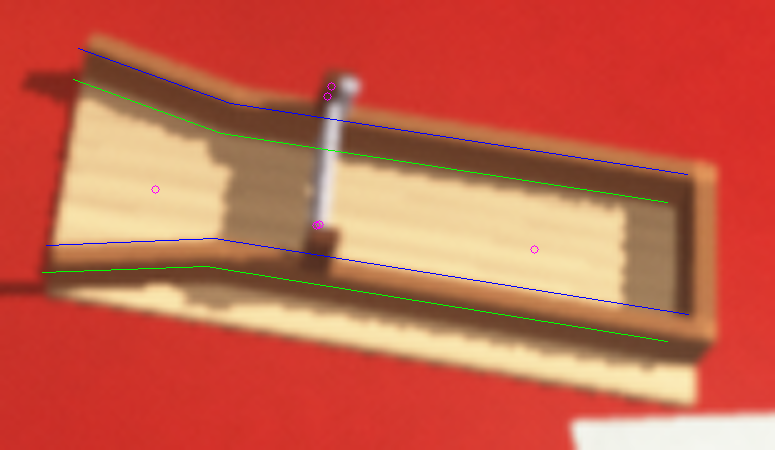

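The fit overlays line up to within about 2 px: end wall at c2 (95,165), stand spot at (581,275). My plan is to turn so that tool x runs along the lane (yaw 77°), keep the jaws across the lane, and then go above the figure.

Emit:
{"fn": "move_arm", "kwargs": {
  "deltas": [
    [1, 0, 0, 0, -0.0743],
    [1, 0, 0, 0, -0.0743],
    [1, 0, 0, 0, -0.0743],
    [1, 0, 0, 0, -0.0743],
    [1, 0, 0, 0, -0.0743],
    [1, 0, 0, 0, -0.0743],
    [1, 0, 0, 0, -0.0743],
    [1, 0, 0, 0, -0.0743],
    [1, 0, 0, 0, 0]
  ]
}}

```text
time: 1.55
ee_pos: [0.2507, -0.5726, 0.2226]
eef_rot: [0.78, 0.626, 0.0, 0.0]
ft_force: [-0.4, 0.2, 0.7]
width: 0.087
```

```bash
cat >> h.py <<'E'
from scipy.spatial.transform import Rotation as Ro
def go(X):
    s=r.read_state(); R=Ro.from_quat(s['eef_rot']).as_matrix()
    print('t',s['time'],'pos',np.round(s['ee_pos'],4),'xaxis yaw',round(float(np.degrees(np.arctan2(R[1,0],R[0,0]))),2),'zaxis',R[:,2].round(3),'w',round(s['width'],4),'F',np.round(s['ft_force'],1))
    print('units',(R.T@(np.array(X)-s['ee_pos'])/0.025).round(3))
E
python3 -c "
from h import *
go([.584,-.116,.16])"
```

```text
t 1.55 pos [ 0.2507 -0.5726  0.2226] xaxis yaw 77.46 zaxis [ 0.  0. -1.] w 0.087 F [-0.4  0.2  0.7]
units [20.721  9.051  2.503]
```

Emit:
{"fn": "move_arm", "kwargs": {
  "deltas": [
    [1, 0.95, 0.4, 0, 0],
    [1, 0.95, 0.4, 0, 0],
    [1, 0.95, 0.4, 0, 0],
    [1, 0.95, 0.4, 0, 0],
    [1, 0.95, 0.4, 0, 0],
    [1, 0.95, 0.4, 0, 0],
    [1, 0.95, 0.4, 0, 0],
    [1, 0.95, 0.4, 0, 0],
    [1, 0.95, 0.4, 0, 0],
    [1, 0.95, 0.4, 0, 0],
    [1, 0.95, 0.4, 0, 0],
    [1, 0.95, 0.4, 0, 0]
  ]
}}

```text
time: 2.55
ee_pos: [0.4318, -0.3202, 0.2228]
eef_rot: [0.783, 0.622, 0.0, 0.0]
ft_force: [-0.1, 0.6, -0.2]
width: 0.0869
```

Emit:
{"fn": "move_arm", "kwargs": {
  "deltas": [
    [1, 0.95, 0.42, 0, 0],
    [1, 0.95, 0.42, 0, 0],
    [1, 0.95, 0.42, 0, 0],
    [1, 0.95, 0.42, 0, 0],
    [1, 0.95, 0.42, 0, 0],
    [1, 0.9, 0.42, 0, 0],
    [1, 0.85, 0.42, 0, 0],
    [1, 0.75, 0.42, 0.3, 0],
    [1, 0.7, 0.42, 0.7, 0],
    [1, 0.3, 0.2, 0.8, 0],
    [1, 0, 0, 0.7, 0],
    [1, 0, 0, 0, 0]
  ]
}}

```text
time: 3.55
ee_pos: [0.5725, -0.1414, 0.1564]
eef_rot: [0.783, 0.623, -0.002, -0.002]
ft_force: [-0.6, -0.5, -0.1]
width: 0.0871
```

```bash
python3 -c "
from h import *
for c in ('scene','top'):
    cv2.imwrite(f'pics/{c}1.png',r.camera(c)[:,:,::-1])
s=cv2.imread('pics/scene1.png');t=cv2.imread('pics/top1.png')
cv2.imwrite('pics/m1.png',np.hstack([cv2.resize(s[60:270,130:330],(400,420)),cv2.resize(t[90:290,180:380],(400,420))]))
go([.584,-.116,.16])
for z in (.16,): print(proj('scene',[.584,-.116,z]),proj('top',[.584,-.116,z]))
"
```

```text
t 3.65 pos [ 0.5737 -0.1427  0.1601] xaxis yaw 76.99 zaxis [-0.001  0.    -1.   ] w 0.0869 F [-0.3 -1.2  0.2]
units [1.132 0.161 0.005]
[236.38033905 175.58063427] [280.13252387 174.91831751]
```

View pics/m1.png

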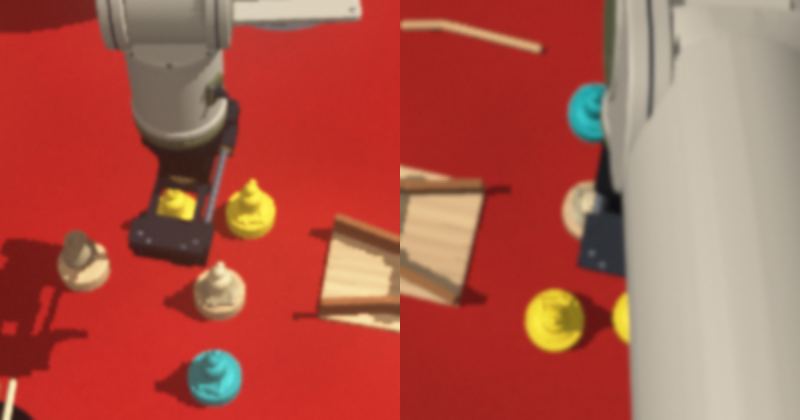

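The view shows the gripper's long side across the lane direction. The clay figure at crop (218,292) is still free, about 28 mm ahead along tool x. Next I align and descend.

Emit:
{"fn": "move_arm", "kwargs": {
  "deltas": [
    [1, 0.5, 0.08, 0, 0],
    [1, 0.5, 0.08, 0, 0],
    [1, 0.13, 0, 0, 0],
    [1, 0, 0, 0, 0],
    [1, 0, 0, 0.8, 0],
    [1, 0, 0, 0.8, 0],
    [1, 0, 0, 0.8, 0],
    [1, 0, 0, 0.8, 0],
    [1, 0, 0, 0, 0],
    [1, 0, 0, 0, 0]
  ]
}}

```text
time: 4.48
ee_pos: [0.5838, -0.1158, 0.0799]
eef_rot: [0.782, 0.623, -0.0, -0.001]
ft_force: [0.4, 1.1, 0.7]
width: 0.0869
```

```bash
python3 -c "
from h import *
for c in ('scene','top'):
    cv2.imwrite(f'pics/{c}2.png',r.camera(c)[:,:,::-1])
s=cv2.imread('pics/scene2.png');t=cv2.imread('pics/top2.png')
cv2.imwrite('pics/m2.png',np.hstack([cv2.resize(s[120:270,160:310],(400,400)),cv2.resize(t[110:260,200:350],(400,400))]))
go([.584,-.116,.036])
"
```

```text
t 4.5833 pos [ 0.5851 -0.1159  0.0816] xaxis yaw 77.14 zaxis [ 0.002 -0.    -1.   ] w 0.0873 F [-0.3 -0.1 -0.2]
units [-0.014 -0.044  1.825]
```

View pics/m2.png

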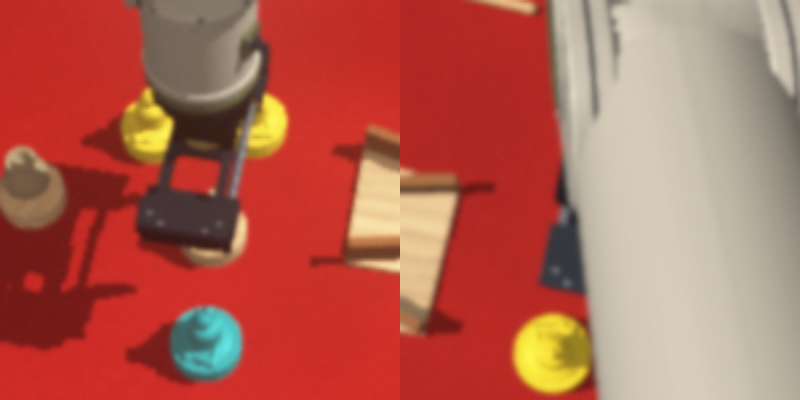

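The gripper sits over the clay figure at crop (215,240) and clears the neighbours. I descend and close gently.

Emit:
{"fn": "move_arm", "kwargs": {
  "deltas": [
    [1, 0, 0, 0.5, 0],
    [1, 0, 0, 0.5, 0],
    [1, 0, 0, 0.5, 0],
    [1, 0, 0, 0.3, 0],
    [1, 0, 0, 0, 0],
    [1, 0, 0, 0, 0]
  ]
}}

```text
time: 5.08
ee_pos: [0.5838, -0.1156, 0.0343]
eef_rot: [0.782, 0.624, -0.0, -0.001]
ft_force: [0.1, -0.4, 0.1]
width: 0.0868
```

Emit:
{"fn": "move_arm", "kwargs": {
  "deltas": [
    [0, 0, 0, 0, 0],
    [-0.2, 0, 0, 0, 0],
    [-0.4, 0, 0, 0, 0],
    [-0.6, 0, 0, 0, 0],
    [-1, 0, 0, 0, 0],
    [-1, 0, 0, 0, 0],
    [-1, 0, 0, 0, 0],
    [-1, 0, 0, 0, 0]
  ],
  "squeeze": 20
}}

```text
time: 5.75
ee_pos: [0.5842, -0.1158, 0.0351]
eef_rot: [0.782, 0.624, 0.0, 0.0]
ft_force: [-0.1, -0.4, -0.4]
width: 0.0414
```

```bash
python3 -c "
from h import *
go([.584,-.116,.036])
"
```

```text
t 5.75 pos [ 0.5842 -0.1158  0.0351] xaxis yaw 77.15 zaxis [ 0. -0. -1.] w 0.0414 F [-0.1 -0.4 -0.4]
units [-0.011 -0.008 -0.036]
```

Emit:
{"fn": "move_arm", "kwargs": {
  "deltas": [
    [-1, 0, 0, 0, 0],
    [-1, 0, 0, 0, 0],
    [-1, 0, 0, 0, 0],
    [-1, 0, 0, 0, 0],
    [-1, 0, 0, 0, 0],
    [-1, 0, 0, 0, 0]
  ]
}}

```text
time: 6.25
ee_pos: [0.5841, -0.1158, 0.035]
eef_rot: [0.782, 0.624, -0.0, -0.0]
ft_force: [-1.1, 0.2, 0.6]
width: 0.028
```

```bash
python3 -c "
from h import *
go([.584,-.116,.036])
"
```

```text
t 6.25 pos [ 0.5841 -0.1158  0.035 ] xaxis yaw 77.15 zaxis [-0. -0. -1.] w 0.028 F [-1.1  0.2  0.6]
units [-0.01  -0.002 -0.039]
```

The width stops at 28 mm, so the torso is gripped. I lift and check.

Emit:
{"fn": "move_arm", "kwargs": {
  "deltas": [
    [-1, 0, 0, -0.2, 0],
    [-1, 0, 0, -0.5, 0],
    [-1, 0, 0, -0.7, 0],
    [-1, 0, 0, -0.7, 0],
    [-1, 0, 0, -0.7, 0],
    [-1, 0, 0, -0.7, 0],
    [-1, 0, 0, -0.5, 0],
    [-1, 0, 0, 0, 0],
    [-1, 0, 0, 0, 0]
  ]
}}

```text
time: 7.0
ee_pos: [0.5845, -0.1158, 0.1356]
eef_rot: [0.782, 0.623, 0.0, 0.001]
ft_force: [-0.5, 0.4, -4.2]
width: 0.028
```

```bash
python3 -c "
from h import *
from fit import tow
for c in ('scene','top'):
    cv2.imwrite(f'pics/{c}3.png',r.camera(c)[:,:,::-1])
s=cv2.imread('pics/scene3.png');t=cv2.imread('pics/top3.png')
cv2.imwrite('pics/m3.png',np.hstack([cv2.resize(s[100:290,160:350],(400,400)),cv2.resize(t[90:270,160:340],(400,400))]))
for c in ('scene','top'):
  for d in r.boxes_of(c,'figure')+r.tip_of(c,'figure'):
    X=w(c,d['position']); print(c,round(d['confidence'],2),X.round(4))
q=[.5805,.1435,1.346]
p=tow(q,(-75,0,140)); print(p); go(p)
"
```

```text
scene 0.64 [ 0.4782 -0.0603  0.0279]
scene 0.57 [ 0.7034 -0.1198  0.0271]
scene 0.5 [ 0.5983 -0.0897  0.1219]
scene 0.5 [ 0.4735 -0.1822  0.0295]
scene 0.64 [ 0.5836 -0.1174  0.0994]
scene 0.58 [ 0.6934 -0.1197 -0.0007]
scene 0.58 [ 0.4663 -0.0647 -0.0016]
scene 0.48 [ 0.4688 -0.1654 -0.0038]
top 0.65 [ 0.4633 -0.0697  0.0289]
top 0.96 [ 0.4636 -0.0694  0.001 ]
[0.56378191 0.07038704 0.14      ]
t 7.3 pos [ 0.5838 -0.1157  0.1341] xaxis yaw 77.15 zaxis [-0.001  0.    -1.   ] w 0.0281 F [-0.5 -0.  -3.2]
units [ 7.078 -2.434 -0.231]
```

View pics/m3.png

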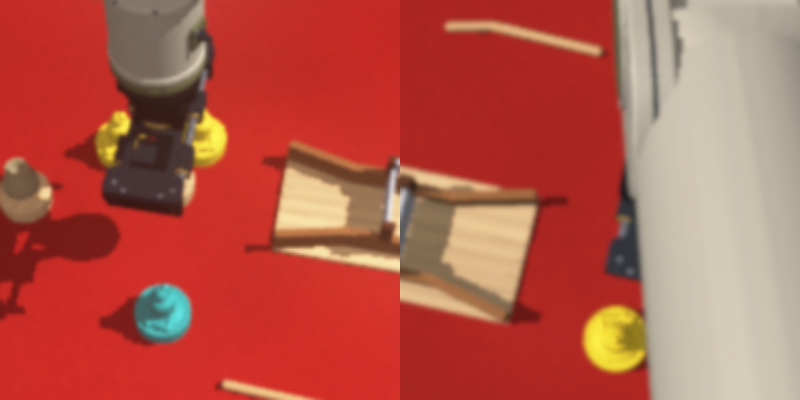

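The figure is lifted: force is −3.2 N in z, and the networks put its origin at z≈0.099 right under the TCP. I now carry it to the lane mouth.

Emit:
{"fn": "move_arm", "kwargs": {
  "deltas": [
    [-1, 0.3, -0.1, 0, 0],
    [-1, 0.7, -0.24, 0, 0],
    [-1, 0.7, -0.24, 0, 0],
    [-1, 0.7, -0.24, 0, 0],
    [-1, 0.7, -0.24, 0, 0],
    [-1, 0.7, -0.24, 0, 0],
    [-1, 0.7, -0.24, 0, 0],
    [-1, 0.7, -0.24, 0, 0],
    [-1, 0.7, -0.24, 0, 0],
    [-1, 0.7, -0.24, 0, 0],
    [-1, 0.48, -0.17, 0, 0],
    [-1, 0, 0, 0, 0]
  ]
}}

```text
time: 8.3
ee_pos: [0.5636, 0.0745, 0.1351]
eef_rot: [0.78, 0.625, 0.0, -0.001]
ft_force: [-0.2, 0.5, -4.5]
width: 0.0278
```

Emit:
{"fn": "move_arm", "kwargs": {
  "deltas": [
    [-1, 0, 0, 0, 0],
    [-1, 0, 0, 0.4, 0],
    [-1, 0, 0, 0.5, 0],
    [-1, 0, 0, 0.5, 0],
    [-1, 0, 0, 0.4, 0],
    [-1, 0, 0, 0, 0],
    [-1, 0, 0, 0, 0],
    [-1, 0, 0, 0, 0]
  ]
}}

```text
time: 8.97
ee_pos: [0.5646, 0.0704, 0.0902]
eef_rot: [0.782, 0.624, 0.0, 0.0]
ft_force: [0.2, 0.7, -2.9]
width: 0.0282
```

```bash
python3 -c "
from h import *
from fit import tow
for c in ('scene','top'):
    cv2.imwrite(f'pics/{c}4.png',r.camera(c)[:,:,::-1])
s=cv2.imread('pics/scene4.png');t=cv2.imread('pics/top4.png')
cv2.imwrite('pics/m4.png',np.hstack([cv2.resize(s[130:270,270:410],(400,400)),cv2.resize(t[130:270,110:250],(400,400))]))
for c in ('scene','top'):
  for d in r.tip_of(c,'figure'):
    X=w(c,d['position']); print(c,round(d['confidence'],2),X.round(4))
q=[.5805,.1435,1.346]
go(tow(q,(-75,0,41.5)))
"
```

```text
scene 0.96 [ 0.4644 -0.067   0.0017]
scene 0.77 [ 0.4688 -0.1671 -0.0007]
scene 0.76 [ 0.6947 -0.1209 -0.0021]
top 0.78 [ 0.4654 -0.0704 -0.    ]
top 0.57 [ 0.4639 -0.1703 -0.0013]
t 9.1667 pos [0.5647 0.0704 0.0906] xaxis yaw 77.15 zaxis [ 0.001 -0.    -1.   ] w 0.028 F [-0.7 -0.2 -3.5]
units [-0.009 -0.039  1.965]
```

View pics/m4.png

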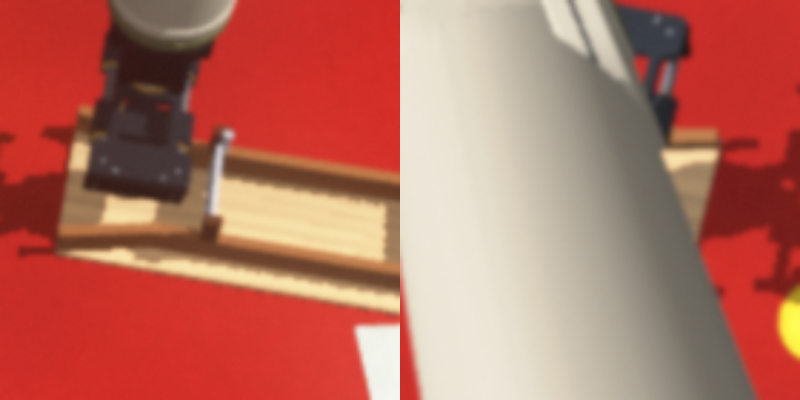

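The gripper is over the mouth, between the walls and short of the flap (left crop 215,180). I lower toward TCP z ≈ 0.041.

Emit:
{"fn": "move_arm", "kwargs": {
  "deltas": [
    [-1, 0, 0, 0.4, 0],
    [-1, 0, 0, 0.5, 0],
    [-1, 0, 0, 0.4, 0],
    [-1, 0, 0, 0.3, 0],
    [-1, 0, 0, 0.2, 0],
    [-1, 0, 0, 0.05, 0],
    [-1, 0, 0, 0, 0],
    [-1, 0, 0, 0, 0]
  ]
}}

```text
time: 9.83
ee_pos: [0.5646, 0.0705, 0.044]
eef_rot: [0.782, 0.624, 0.0, 0.0]
ft_force: [-0.1, 0.3, -4.2]
width: 0.0282
```

Emit:
{"fn": "move_arm", "kwargs": {
  "deltas": [
    [-1, 0, 0, 0.05, 0],
    [-1, 0, 0, 0.05, 0],
    [-1, 0, 0, 0, 0],
    [-1, 0, 0, 0, 0]
  ]
}}

```text
time: 10.17
ee_pos: [0.5644, 0.0703, 0.0414]
eef_rot: [0.782, 0.624, 0.0, 0.0]
ft_force: [-0.5, -0.1, -4.3]
width: 0.0281
```

```bash
python3 -c "
from h import *
from fit import tow
q=[.5805,.1435,1.346]
go(tow(q,(-75,0,41.)))
"
```

```text
t 10.1667 pos [0.5644 0.0703 0.0414] xaxis yaw 77.15 zaxis [ 0. -0. -1.] w 0.0281 F [-0.5 -0.1 -4.3]
units [-0.002 -0.025  0.016]
```

Emit:
{"fn": "move_arm", "kwargs": {
  "deltas": [
    [-1, 0, 0, 0.03, 0],
    [-1, 0, 0, 0, 0],
    [-1, 0, 0, 0, 0]
  ]
}}

```text
time: 10.42
ee_pos: [0.5646, 0.0704, 0.041]
eef_rot: [0.782, 0.624, 0.0, 0.0]
ft_force: [-1.1, -0.5, 2.8]
width: 0.0284
```

Emit:
{"fn": "move_arm", "kwargs": {
  "deltas": [
    [-1, 0, 0, 0.02, 0],
    [-1, 0, 0, 0, 0],
    [-1, 0, 0, 0, 0]
  ]
}}

```text
time: 10.67
ee_pos: [0.5646, 0.0704, 0.0409]
eef_rot: [0.782, 0.624, 0.0, 0.0]
ft_force: [-4.3, -0.3, 8.1]
width: 0.0282
```

The floor contact is felt, so I release with the jaws partly open and rise straight up.

Emit:
{"fn": "move_arm", "kwargs": {
  "deltas": [
    [0.3, 0, 0, 0, 0],
    [0.3, 0, 0, 0, 0],
    [0.3, 0, 0, 0, 0],
    [0.3, 0, 0, 0, 0],
    [0.3, 0, 0, 0, 0],
    [0.3, 0, 0, 0, 0],
    [0.3, 0, 0, -0.2, 0],
    [0.3, 0, 0, -0.4, 0],
    [0.3, 0, 0, -0.6, 0],
    [0.3, 0, 0, -0.8, 0],
    [0.3, 0, 0, -0.8, 0],
    [0.3, 0, 0, -0.8, 0]
  ]
}}

```text
time: 11.67
ee_pos: [0.5644, 0.0705, 0.132]
eef_rot: [0.782, 0.624, 0.0, 0.0]
ft_force: [0.3, -0.1, -0.3]
width: 0.0568
```

```bash
python3 -c "
from h import *
from fit import tow
for c in ('scene','top'):
    cv2.imwrite(f'pics/{c}5.png',r.camera(c)[:,:,::-1])
s=cv2.imread('pics/scene5.png');t=cv2.imread('pics/top5.png')
cv2.imwrite('pics/m5.png',np.hstack([cv2.resize(s[130:270,270:410],(400,400)),cv2.resize(t[130:270,110:250],(400,400))]))
for c in ('scene','top'):
  for d in r.tip_of(c,'figure'):
    X=w(c,d['position']); print(c,round(d['confidence'],2),X.round(4))
q=[.5805,.1435,1.346]
go(tow(q,(-160,0,160)))
"
```

```text
scene 0.91 [ 6.947e-01 -1.186e-01 -5.000e-04]
scene 0.89 [ 0.4711 -0.1651 -0.001 ]
scene 0.64 [0.5626 0.0725 0.0039]
scene 0.57 [ 0.465  -0.0666 -0.0013]
top 0.68 [0.5678 0.0716 0.0092]
top 0.66 [ 0.4642 -0.0694  0.0015]
top 0.55 [ 0.7015 -0.1234  0.0033]
t 11.8667 pos [0.5648 0.0703 0.1311] xaxis yaw 77.14 zaxis [ 0.002 -0.    -1.   ] w 0.0565 F [-0.3 -0.5 -1. ]
units [-3.407 -0.039 -1.158]
```

View pics/m5.png

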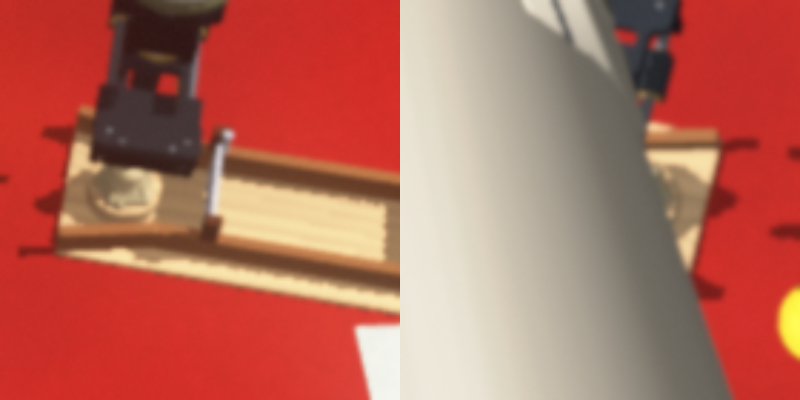

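The figure stands upright in the mouth (left crop 125,190), with its centre measured at (0.565, 0.072), i.e. at lane x≈−75. The next step is to go back behind it with the fingers shut.

Emit:
{"fn": "move_arm", "kwargs": {
  "deltas": [
    [-1, -0.4, 0, 0, 0],
    [-1, -0.7, 0, 0, 0],
    [-1, -0.7, 0, 0, 0],
    [-1, -0.6, 0, 0, 0],
    [-1, -0.3, 0, 0, 0],
    [-1, 0, 0, 0, 0],
    [-1, 0, 0, 0, 0],
    [-1, 0, 0, 0, 0],
    [-1, 0, 0, 0, 0],
    [-1, 0, 0, 0, 0],
    [-1, 0, 0, 0, 0]
  ]
}}

```text
time: 12.78
ee_pos: [0.5494, 0.0052, 0.13]
eef_rot: [0.781, 0.624, 0.0, -0.0]
ft_force: [0.9, 0.1, -0.0]
width: 0.0011
```

Emit:
{"fn": "move_arm", "kwargs": {
  "deltas": [
    [-1, 0, 0, 0.6, 0],
    [-1, 0, 0, 0.7, 0],
    [-1, 0, 0, 0.7, 0],
    [-1, 0, 0, 0.6, 0],
    [-1, 0, 0, 0, 0],
    [-1, 0, 0, 0, 0]
  ]
}}

```text
time: 13.28
ee_pos: [0.549, 0.0048, 0.0648]
eef_rot: [0.782, 0.624, -0.0, -0.001]
ft_force: [-0.4, 0.1, 0.3]
width: 0.0004
```

```bash
python3 -c "
from h import *
from fit import tow
for c in ('scene','top'):
    cv2.imwrite(f'pics/{c}6.png',r.camera(c)[:,:,::-1])
s=cv2.imread('pics/scene6.png');t=cv2.imread('pics/top6.png')
cv2.imwrite('pics/m6.png',np.hstack([cv2.resize(s[130:270,230:370],(400,400)),cv2.resize(t[130:270,130:270],(400,400))]))
for c in ('scene','top'):
  for d in r.tip_of(c,'figure'):
    X=w(c,d['position']); print(c,round(d['confidence'],2),X.round(4))
q=[.5805,.1435,1.346]
go(tow(q,(-140,0,21)))
"
```

```text
scene 0.97 [ 0.6924 -0.1204 -0.003 ]
scene 0.71 [ 0.4658 -0.0675 -0.0012]
scene 0.67 [ 0.4658 -0.17   -0.0032]
top 0.9 [ 0.6991 -0.126   0.0038]
top 0.77 [ 4.657e-01 -1.681e-01  3.000e-04]
t 13.4833 pos [0.5501 0.0046 0.0662] xaxis yaw 77.15 zaxis [ 0.002 -0.    -1.   ] w 0.0006 F [-0.3 -0.2  0.2]
units [ 0.085 -0.057  1.809]
```

View pics/m6.png

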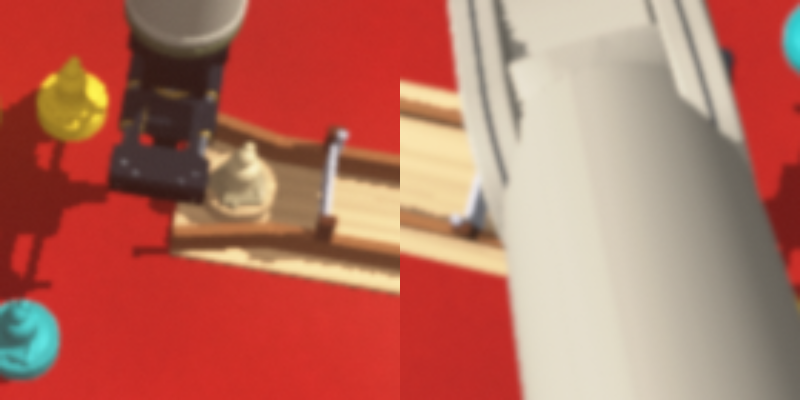

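The fingers are shut behind the figure, which still stands at left crop (243,185); the flap is shut at (330,180). I lower to z≈0.021 so the gripper's body clears the head.

Emit:
{"fn": "move_arm", "kwargs": {
  "deltas": [
    [-1, 0, -0.05, 0.5, 0],
    [-1, 0, 0, 0.6, 0],
    [-1, 0, 0, 0.5, 0],
    [-1, 0, 0, 0.2, 0],
    [-1, 0, 0, 0, 0],
    [-1, 0, 0, 0, 0]
  ]
}}

```text
time: 13.98
ee_pos: [0.5481, 0.0049, 0.0199]
eef_rot: [0.782, 0.624, -0.0, -0.0]
ft_force: [0.9, 0.5, 0.2]
width: 0.0005
```

Emit:
{"fn": "move_arm", "kwargs": {
  "deltas": [
    [-1, 0.3, 0, 0, 0],
    [-1, 0.2, 0, 0, 0],
    [-1, 0.2, 0, 0, 0],
    [-1, 0.2, 0, 0, 0],
    [-1, 0.2, 0, 0, 0],
    [-1, 0, 0, 0, 0]
  ]
}}

```text
time: 14.48
ee_pos: [0.5545, 0.0329, 0.0203]
eef_rot: [0.781, 0.624, 0.0, 0.0]
ft_force: [-0.2, -0.3, -0.6]
width: 0.0006
```

```bash
cat > look.py <<'E'
import sys
from h import *
from fit import tow
n=sys.argv[1]; tx=float(sys.argv[2])
for c in ('scene','top'):
    cv2.imwrite(f'pics/{c}{n}.png',r.camera(c)[:,:,::-1])
s=cv2.imread(f'pics/scene{n}.png');t=cv2.imread(f'pics/top{n}.png')
cv2.imwrite(f'pics/m{n}.png',np.hstack([cv2.resize(s[130:270,280:440],(457,400)),cv2.resize(t[120:260,70:190],(343,400))]))
q=[.5805,.1435,1.346]
def tol(X):
    c,s=np.cos(q[2]),np.sin(q[2]); d=(np.array(X)-[q[0],q[1],0])*1000
    return np.array([c*d[0]+s*d[1],-s*d[0]+c*d[1],d[2]]).round(1)
for c in ('scene','top'):
  for d in r.tip_of(c,'figure')+r.tip_of(c,'vase'):
    X=w(c,d['position']); print(c,round(d['confidence'],2),X.round(4),'lane',tol(X))
print('tcp lane',tol(r.read_state()['ee_pos']))
go(tow(q,(tx,0,21)))
E
python3 look.py 7 73.5
```

```text
scene 0.91 [ 0.6938 -0.1222 -0.0027] lane [-233.7 -169.6   -2.7]
scene 0.81 [ 4.666e-01 -1.674e-01 -4.000e-04] lane [-328.5   41.7   -0.4]
scene 0.6 [ 0.466  -0.0652 -0.0016] lane [-228.9   65.1   -1.6]
scene 0.57 [0.5657 0.072  0.0054] lane [-73.   -1.5   5.4]
scene 0.91 [ 0.5324 -0.2866 -0.0027] lane [-430.   -49.    -2.7]
top 0.89 [ 4.647e-01 -1.672e-01 -1.000e-04] lane [-3.287e+02  4.370e+01 -1.000e-01]
top 0.63 [ 0.4653 -0.0714 -0.0006] lane [-235.1   64.4   -0.6]
top 0.6 [ 0.6991 -0.129   0.0034] lane [-239.2 -176.4    3.4]
top 0.65 [ 0.5391 -0.2907  0.0027] lane [-432.5  -56.5    2.7]
tcp lane [-115.2    0.7   20. ]
t 14.7833 pos [0.5542 0.0313 0.02  ] xaxis yaw 77.13 zaxis [-0. -0. -1.] w 0.0004 F [0.9 0.  0.8]
units [ 7.549  0.027 -0.042]
```

View pics/m7.png

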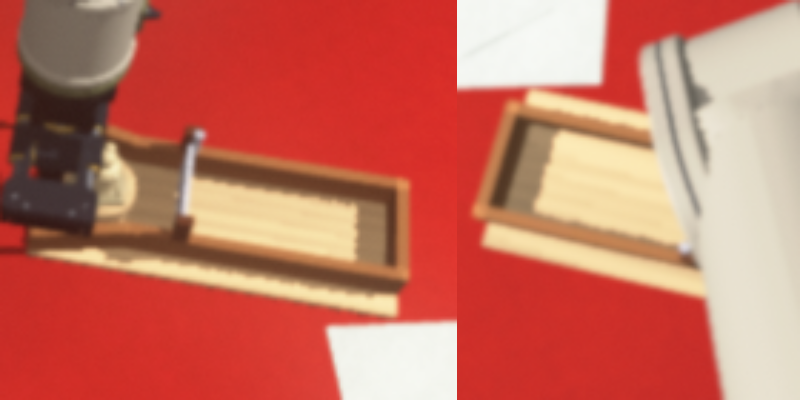

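The figure is just touched, and its head at left crop (110,165) sits beside the gripper body. I start pushing slowly up to the flap.

Emit:
{"fn": "move_arm", "kwargs": {
  "deltas": [
    [-1, 0.1, 0.02, -0.04, 0],
    [-1, 0.15, 0, 0, 0],
    [-1, 0.2, 0, 0, 0],
    [-1, 0.2, 0, 0, 0],
    [-1, 0.2, 0, 0, 0],
    [-1, 0.2, 0, 0, 0],
    [-1, 0.2, 0, 0, 0],
    [-1, 0.2, 0, 0, 0],
    [-1, 0.1, 0, 0, 0]
  ]
}}

```text
time: 15.53
ee_pos: [0.5634, 0.0704, 0.0211]
eef_rot: [0.782, 0.624, 0.0, -0.0]
ft_force: [0.1, -1.2, -0.2]
width: 0.0004
```

```bash
python3 look.py 8 73.5
```

```text
scene 0.83 [ 0.4664 -0.0668 -0.0023] lane [-230.4   64.3   -2.3]
scene 0.81 [ 0.4689 -0.1665 -0.0013] lane [-327.1   39.7   -1.3]
scene 0.78 [0.5735 0.1111 0.0046] lane [-33.2  -0.4   4.6]
scene 0.59 [ 0.6946 -0.1198 -0.0008] lane [-231.3 -169.9   -0.8]
scene 0.73 [ 0.53   -0.2833 -0.0028] lane [-427.3  -45.9   -2.8]
top 0.82 [ 0.4669 -0.1672  0.0013] lane [-328.2   41.4    1.3]
top 0.79 [ 0.467  -0.071  -0.0008] lane [-234.4   62.8   -0.8]
top 0.74 [ 0.6969 -0.1234  0.0025] lane [-234.2 -172.9    2.5]
top 0.7 [ 0.5399 -0.2897  0.0012] lane [-431.3  -56.9    1.2]
tcp lane [-76.2   0.1  21.1]
t 15.8333 pos [0.5634 0.0693 0.0211] xaxis yaw 77.14 zaxis [ 0.  0. -1.] w 0.0003 F [ 0.   0.4 -0.3]
units [5.987e+00 7.000e-03 4.000e-03]
```

View pics/m8.png

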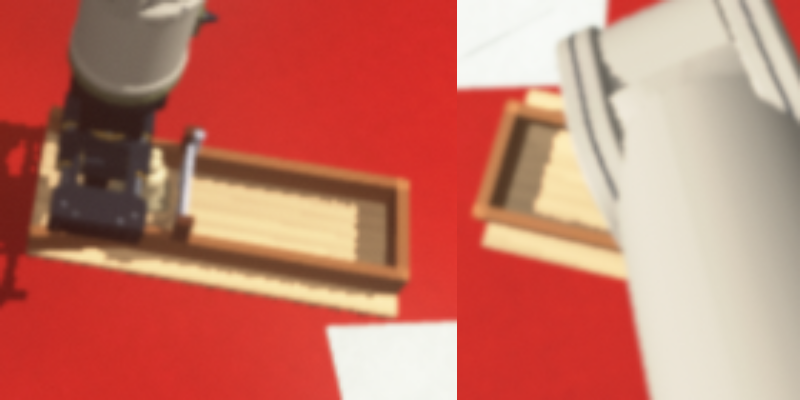

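The figure, at left crop (158,180), has reached the flap, with its centre about 42 mm ahead of the TCP. I push on through, slowly.

Emit:
{"fn": "move_arm", "kwargs": {
  "deltas": [
    [-1, 0.15, 0, 0, 0],
    [-1, 0.2, 0, 0, 0],
    [-1, 0.2, 0, 0, 0],
    [-1, 0.2, 0, 0, 0],
    [-1, 0.2, 0, 0, 0],
    [-1, 0.2, 0, 0, 0],
    [-1, 0.2, 0, 0, 0],
    [-1, 0.2, 0, 0, 0],
    [-1, 0.15, 0, 0, 0]
  ]
}}

```text
time: 16.58
ee_pos: [0.573, 0.1115, 0.021]
eef_rot: [0.782, 0.624, 0.0, -0.0]
ft_force: [0.7, -2.5, -1.0]
width: 0.0006
```

```bash
python3 look.py 9 73.5
```

```text
scene 0.95 [ 0.6925 -0.1209 -0.0012] lane [-232.8 -168.1   -1.2]
scene 0.78 [ 4.689e-01 -1.693e-01 -1.000e-04] lane [-3.298e+02  3.910e+01 -1.000e-01]
scene 0.57 [ 4.654e-01 -6.480e-02  2.000e-04] lane [-2.287e+02  6.580e+01  2.000e-01]
scene 0.55 [0.5829 0.1543 0.0033] lane [11.1  0.1  3.3]
scene 0.8 [ 0.5315 -0.2833 -0.0038] lane [-427.   -47.3   -3.8]
top 0.68 [ 0.4662 -0.1693  0.0006] lane [-330.4   41.7    0.6]
top 0.68 [ 0.7    -0.1288  0.0018] lane [-238.8 -177.2    1.8]
top 0.63 [ 0.4649 -0.069   0.0006] lane [-233.    65.4    0.6]
top 0.81 [ 0.5365 -0.288   0.0007] lane [-430.5  -53.3    0.7]
tcp lane [-33.2   0.4  21.1]
t 16.8833 pos [0.5727 0.1112 0.0211] xaxis yaw 77.17 zaxis [ 0.     0.001 -1.   ] w 0.0002 F [-0.4  0.   0.4]
units [4.269 0.018 0.007]
```

View pics/m9.png

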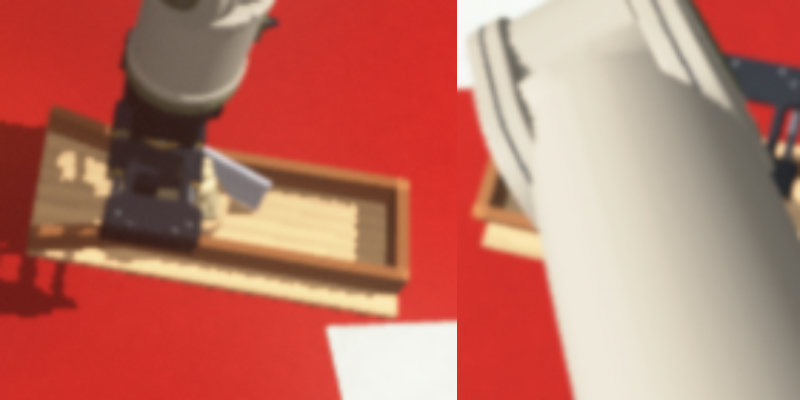

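The flap is swinging open (left crop 240,180), the figure is upright at (208,205), and forces are low. I continue.

Emit:
{"fn": "move_arm", "kwargs": {
  "deltas": [
    [-1, 0.15, 0, 0, 0],
    [-1, 0.2, 0, 0, 0],
    [-1, 0.2, 0, 0, 0],
    [-1, 0.2, 0, 0, 0],
    [-1, 0.2, 0, 0, 0],
    [-1, 0.2, 0, 0, 0],
    [-1, 0.2, 0, 0, 0],
    [-1, 0.2, 0, 0, 0],
    [-1, 0.2, 0, 0, 0],
    [-1, 0.2, 0, 0, 0],
    [-1, 0.2, 0, 0, 0]
  ]
}}

```text
time: 17.8
ee_pos: [0.5848, 0.1637, 0.021]
eef_rot: [0.782, 0.624, -0.0, 0.0]
ft_force: [-0.3, -2.5, 1.3]
width: 0.0006
```

```bash
python3 look.py 10 73.5
```

```text
scene 0.94 [ 4.636e-01 -6.840e-02 -3.000e-04] lane [-232.6   66.7   -0.3]
scene 0.86 [ 4.675e-01 -1.679e-01 -2.000e-04] lane [-3.288e+02  4.080e+01 -2.000e-01]
scene 0.76 [ 0.6945 -0.12   -0.0023] lane [-231.5 -169.9   -2.3]
scene 0.47 [0.5947 0.2036 0.0067] lane [61.8 -0.5  6.7]
scene 0.64 [ 0.5332 -0.2831 -0.0062] lane [-426.4  -49.    -6.2]
top 0.95 [ 0.4686 -0.1705  0.004 ] lane [-331.    39.1    4. ]
top 0.73 [ 0.6984 -0.1225  0.0008] lane [-233.1 -174.2    0.8]
top 0.65 [ 0.4639 -0.0678  0.0016] lane [-232.    66.6    1.6]
top 0.82 [ 0.5353 -0.2898  0.0045] lane [-432.5  -52.6    4.5]
tcp lane [20.3  0.4 21. ]
t 18.1 pos [0.5846 0.1633 0.021 ] xaxis yaw 77.16 zaxis [-0.  0. -1.] w 0.0007 F [-0.2  0.4 -0.7]
units [2.129e+00 1.700e-02 1.000e-03]
```

View pics/m10.png

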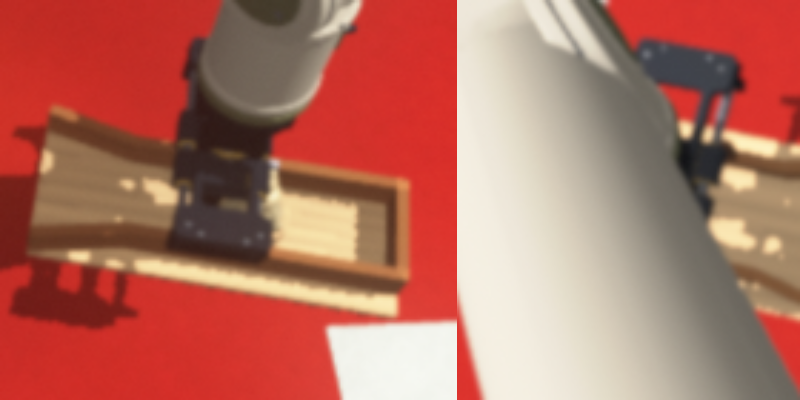

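The figure is at lane x≈62 and upright (left crop 272,200). Now the last stretch.

Emit:
{"fn": "move_arm", "kwargs": {
  "deltas": [
    [-1, 0.15, 0, 0, 0],
    [-1, 0.2, 0, 0, 0],
    [-1, 0.2, 0, 0, 0],
    [-1, 0.2, 0, 0, 0],
    [-1, 0.2, 0, 0, 0],
    [-1, 0.2, 0, 0, 0],
    [-1, 0.2, 0, 0, 0],
    [-1, 0.2, 0, 0, 0],
    [-1, 0.2, 0, 0, 0],
    [-1, 0.2, 0, 0, 0],
    [-1, 0.15, 0, 0, 0],
    [-1, 0.1, 0, 0, 0]
  ]
}}

```text
time: 19.1
ee_pos: [0.597, 0.2174, 0.021]
eef_rot: [0.782, 0.624, 0.0, -0.0]
ft_force: [-0.1, -1.2, 0.2]
width: 0.0005
```

```bash
python3 look.py 11 73.5
```

```text
scene 0.93 [ 0.6961 -0.118  -0.0035] lane [-229.1 -171.    -3.5]
scene 0.89 [ 0.4659 -0.1675 -0.0024] lane [-328.7   42.4   -2.4]
scene 0.56 [0.6063 0.256  0.0037] lane [115.4  -0.    3.7]
scene 0.56 [ 0.4664 -0.0657 -0.0035] lane [-229.4   64.6   -3.5]
scene 0.84 [ 0.5306 -0.2829 -0.0058] lane [-426.8  -46.4   -5.8]
top 0.61 [ 0.6981 -0.1271  0.0016] lane [-237.6 -175.     1.6]
top 0.6 [ 0.4662 -0.1675  0.0029] lane [-328.7   42.1    2.9]
top 0.92 [ 0.5385 -0.2905  0.0025] lane [-432.5  -55.8    2.5]
tcp lane [75.2  0.1 21.3]
t 19.4 pos [0.5972 0.2168 0.0213] xaxis yaw 77.14 zaxis [ 0.001  0.    -1.   ] w 0.0005 F [ 0.5 -0.1 -0. ]
units [-0.069  0.002  0.01 ]
```

View pics/m11.png

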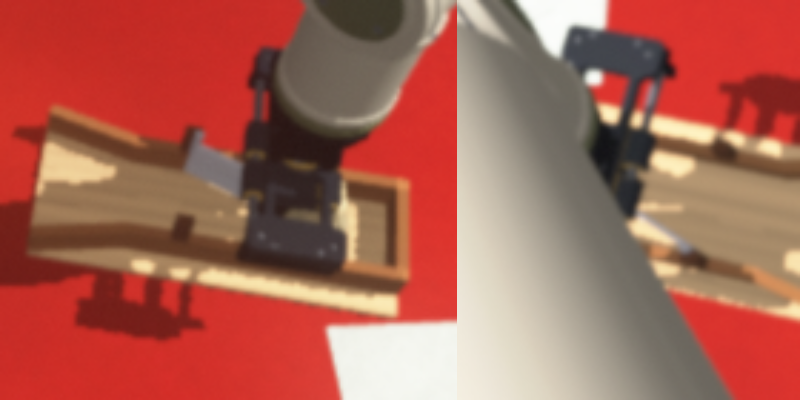

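The figure is at lane x≈115–117 and the flap rests against the fingers (left crop 215,165). I lift straight up.

Emit:
{"fn": "move_arm", "kwargs": {
  "deltas": [
    [-1, 0, 0, -0.2, 0],
    [-1, 0, 0, -0.4, 0],
    [-1, 0, 0, -0.6, 0],
    [-1, 0, 0, -0.8, 0],
    [-1, 0, 0, -0.8, 0],
    [-1, 0, 0, -0.8, 0],
    [-1, 0, 0, -0.8, 0],
    [-1, 0, 0, -0.8, 0],
    [-1, 0, 0, -0.6, 0],
    [-1, 0, 0, 0, 0],
    [-1, 0, 0, 0, 0]
  ]
}}

```text
time: 20.32
ee_pos: [0.5974, 0.2171, 0.1681]
eef_rot: [0.782, 0.624, 0.001, 0.001]
ft_force: [-0.1, -0.2, 0.1]
width: 0.0005
```

```bash
python3 look.py 12 73.5
```

```text
scene 0.94 [ 0.4644 -0.1673 -0.0008] lane [-328.9   43.9   -0.8]
scene 0.93 [ 6.902e-01 -1.209e-01 -2.000e-04] lane [-2.333e+02 -1.659e+02 -2.000e-01]
scene 0.69 [0.6076 0.258  0.0058] lane [117.7  -0.9   5.8]
scene 0.6 [ 0.4635 -0.0676 -0.0016] lane [-231.8   67.    -1.6]
scene 0.91 [ 0.5339 -0.2874 -0.0062] lane [-430.5  -50.6   -6.2]
top 0.95 [ 6.997e-01 -1.236e-01  2.000e-04] lane [-2.338e+02 -1.757e+02  2.000e-01]
top 0.91 [0.6103 0.2595 0.0069] lane [119.7  -3.2   6.9]
top 0.71 [ 0.4662 -0.0693  0.0009] lane [-233.    64.     0.9]
top 0.66 [ 0.4664 -0.1673  0.0012] lane [-328.4   42.     1.2]
top 0.8 [ 0.539  -0.2911  0.0033] lane [-432.9  -56.4    3.3]
tcp lane [ 74.8   0.6 165.3]
t 20.6167 pos [0.5966 0.2166 0.1653] xaxis yaw 77.16 zaxis [-0.001 -0.    -1.   ] w 0.0005 F [ 0.5  0.3 -0.3]
units [-0.05   0.03   5.772]
```

View pics/m12.png

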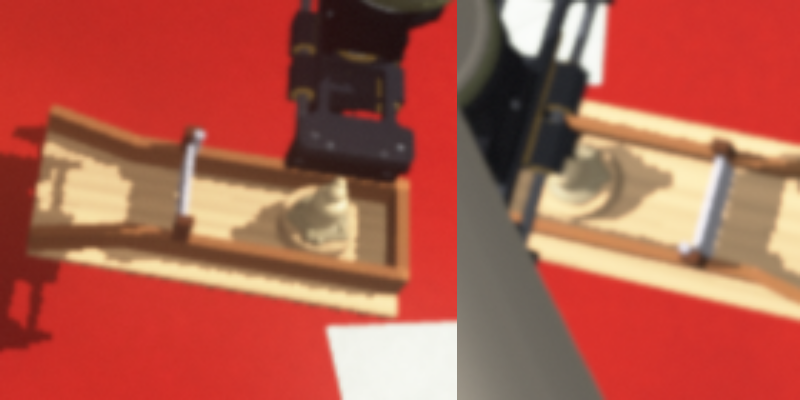

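The flap is shut (left crop 188,180) and the figure stands upright beyond it at (320,215), lane x≈118. The vase is at its first position and the robot is clear, so I hand the job in.

```bash
python3 -c "
from h import *
print(r.close_job()); go([0,0,0])"
```

```text
the job is handed in; nothing more can be done
None
the job is handed in; nothing more can be done
```

The clay figure now stands upright in the lane behind the shut flap, and I handed the job in at about 20.6 s of the 58 s allowed. I gripped it by the torso, stood it in the mouth at lane x ≈ −75 mm and let go. Then I pushed it through with shut fingers low on the plinth and lifted them straight up.

**Figure:** After the lift, the scene camera put it at lane x ≈ 118 mm and the top camera at 120 mm, against a target of 115 mm. That is past the 105 mm the flap needs, and clear of the end wall. The arm's own position suggests about 117 mm.

**Flap:** In both camera views it looks shut and matches its starting position; I judged this by eye.

**Vase:** The networks report it where it was at the start, within their few millimetres of scatter. I saw no disturbance to the coloured look-alikes.

**Forces:** Readings during the push stayed under about 3 N. The highest reading I saw was about 9 N, when I set the figure down on the lane floor.

**Disagreements:** The two cameras disagreed by about 4–6 mm on the lane's position, so I used their average. No check failed, and the hand-in gave no verdict.

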